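Clamp a harmonica comb in the tuning jig

TASK

Clamp the harmonica comb in the tuning jig: swing the dark steel strap round with a finger until it lies across the comb against its stop, and only then push the red cam lever all the way down. Push gently and do not take the strap's peg or the lever between the fingers; leave the comb in its nest and everything else on the desk where it is.

Things in the scene. Friction and masses are not known exactly. Their poses are not given: they have to be found in the camera images.
- jig: Tuning jig, fixed to the desk: aluminium base plate 135 (x) x 155 (y) x 16 mm high; origin under its centre, z up. In its frame: the strap's upright pivot axis stands at x 0, y +55 mm; a steel latch block (16 x 22 mm, from 16 to 58 mm high) at x +19, y -61 mm is the strap's stop and carries the cam lever, whose level hinge axis runs along x at y -61 mm, 51 mm high.
- strap (a joint): Angle of the dark steel clamp strap (18 mm wide, 8 mm thick, underside 31 mm above the desk, free end 120 mm from the pivot axis), turning level about its upright pivot. 0: it points along the jig's -x, off the comb; it grows as the strap swings counter-clockwise seen from above, to 1.571 where it points along the jig's -y across the comb, under the cam, against the stop. It starts between -0.35 and 0.45, turns with light friction (0.06 N m) and stays where it is left.
- strap_peg (a point): Centre of the brass peg that stands up on the strap, 70 mm from the pivot axis: 10 mm thick with a 13 mm ball on top, from 39 to 70.5 mm above the desk; this point is 53 mm above the desk. For pushing the strap.
- lever (a joint): Angle of the red cam lever. 0: it stands upright; it grows as the lever tips along the jig's -y, away from the strap's pivot, to 1.5 where it lies nearly level, fully down. It starts between 0 and 0.3, has friction (0.15 N m) and stays where it is left.
- lever_pad (a point): Point on the centre line of the cam lever's red grip, 45 mm from its hinge axis; the grip is 16 mm wide (along the jig's x), 9 mm thick and runs from 20 to 64 mm from the hinge axis.
- comb: Harmonica comb in dark wood with brass reed plate, 105 x 28 x 11 mm, loose in the jig's shallow nest on top of the base plate (its top 27 mm above the desk); origin under its centre. To be clamped, not moved.
- stand: Beechwood stand 50 x 110 x 45 mm, fixed, with three screwdrivers upright in it (tops 110 mm above the desk); origin under its centre. Bystander.
- loupe: Brass-framed folding loupe, opened flat, about 84 x 38 x 12 mm. Bystander.
- pitch_pipe: Round dark brown bakelite pitch pipe, 66 mm across, 17 mm high; origin under its centre. Bystander.
- scraper: Reed scraper lying down, ebony handle and steel blade, about 143 x 14 x 12 mm. Bystander.
- harmonica: Finished harmonica, 102 x 27 x 20 mm; origin under its centre. Bystander.
- jar: Small glass jar with brass cap, 48 mm across, 50 mm high. Bystander.
- driver0: Jeweller's screwdriver, black steel handle 11 mm across, upright in the stand at the -y end; origin at its lower tip. Bystander.
- driver1: Jeweller's screwdriver, black steel handle 11 mm across, upright in the stand in the middle; origin at its lower tip. Bystander.
- driver2: Jeweller's screwdriver, black steel handle 11 mm across, upright in the stand at the +y end; origin at its lower tip. Bystander.
Not all that is in view belongs to the job. There is more than one size of the jig; the job needs the smallest.

How it is judged:
By the outcome, as a careful person would: the job done as asked, in the order asked, and still so for the second after the job is handed in, with the robot touching nothing.
It also fails if it takes over 45 s, if anything falls off the work surface, if the arm or the gripper's body presses on something with over 40 N, if the wrist force passes 120 N, or if a joint passes its speed limit or range.

ROBOT

A 6-joint arm with a two-finger parallel gripper is mounted at the origin on the work surface. World frame = base frame: x ahead of the robot, y to its left, z up, the work surface at z = 0. Lengths are in m, angles in rad, forces in N, time in s.
With the tool pointing down it reaches from about 0.25 to 0.725 m from the base axis. Payload 4 kg.
Tool frame: the origin (TCP) lies midway between the tips of the shut fingers; the grasp point (between the pads) lies 19 mm behind it (grip_depth is the distance from the TCP to the grasp point, in m); z points along the fingers, y is the line along which they close (so a half turn about z gives the same grasp; the last joint's range is limited). The gripper opens to 85 mm and grips with 20 to 120 N. Pads are 22 mm wide; open, the fingers measure 114 mm over their backs; the gripper's body (76 mm by 85 mm) begins 54 mm behind the grasp point. The pads swing forward as they close: fully open they stand 13 mm farther back than shut.
Start: joints at [1.32, 0.241, 0.005, 1.335, 0, 1.571], TCP at [0.124, 0.484, 0.231] pointing down, gripper open.
Joint ranges: [-2.72, 2.72], [-1.05, 1.87], [-1.09, 1.28], [-1.99, 2.15], [-1.42, 1.44], [-3.14, 3.14]. Speed limits (rad/s): [2.79, 2.79, 3.14, 3.14, 3.14, 3.14].

INTERFACE

Orientations are given as a rotation vector (axis times angle).
In Python, from workcell import * gives the robot as it stands. The module is installed in compiled form; this text tells all that it offers.
- The arm moves only by the tool play_rows, never from a script. Its argument "rows" is a list that holds one entry, the list of rows, each a list of 6 numbers: the shift along the tool's x, y, z scaled (see below), then the turn, a rotation vector about the tool's x, y, z scaled (see below). In form: [[[x, y, z, wx, wy, wz], ...]]. A call has 1 to 8 rows; each row is the pose to reach, as a shift and turn from the pose commanded when the call began, along the tool's axes at that moment; what a row does not reach only later rows make up. The controller multiplies each number of a shift by 250 mm and each number of a turn by 45 degrees. A row lasts 1/12 s, in which the tool goes at most 41.7 mm and 7.16 degrees, less where a joint would pass 70% of its speed; a pose out of reach is approached as far as the arm can. A call with a number of a shift or a turn outside -1 to 1 is refused whole. A call with a gripper value outside its range is refused whole. "claw" is the opening, from 0 (shut) to 1 (fully open), set as the call begins (left out, the last holds). The fingers move at their own pace and stop on an object; "force" is the grip in N (left out, the last holds). Time passes only in rows, so rows that repeat a pose let the fingers close. It gives the time, the measured TCP pose, the force, the opening and the grip force at its end, in the units of the state.
- state(): the state, without advancing time (a new reading comes with each control period).
- capture(name): name is "scene" or "top" or "wrist"; returns the picture (400x640x3 uint8, blue, green, red); there is no depth.
- camera_info(name): a dict with "intrinsics" (3x3 intrinsics, pixels), "k1" (the pictures are not rectified: a ray, as slopes to the right and down, at radius r is drawn at 1 + k1 r^2 times it, then the intrinsics apply), "T" (4x4, takes a point from camera to world coordinates); the wrist camera has in their place "mount" (4x4, takes a point from camera to tool coordinates, whose origin is the TCP and whose axes are the flange's). Camera axes: x right, y up, looking along -z (the intrinsics and any distortion apply to the point x, -y, -z); pixel columns grow to the right and rows downward; lengths in m; the calibration is good to about 2 mm. A picture is of the moment at which its call begins: read the wrist's pose just before it. camera_info takes no time and is no camera call.
- close_job(): hands the job in; it is judged then, once.
Trained networks look in the newest picture that a camera, given by its name, has taken for a name from the list of things; names that differ only in an ending like _2 or _b are one class to them, and where a whole thing is asked for, a point or a joint stands for the part that bears it (a point fixed in the world has none). Each returns a list of dicts, best first, with "score" (0 to 1); they miss things now and then, are a little off and sometimes report something else, mostly with a low value. They report only what shows in the picture. A call takes as long as a camera call. They do not tell look-alikes from the thing itself.
- masks_of(query, camera): "mask" (400x640 bool, what is visible of it).
- pinpoint(query, camera): "centre" ([x, y, z] in m, in world coordinates, good to about 4 mm: a listed point, or the origin of a listed thing).
The state is a dict: "t": time; "joint_pos": joint angles; "joint_velocities": joint speeds; "effort": joint torques, N m; "eef_pos": TCP position; "orientation": TCP orientation; "contact_force": force on the tool from outside, world axes, zero at the start; "torque": the same for the moment, N m; "width": finger opening in m; "finger_force": force on a finger pad.
Only numpy, scipy, OpenCV 4.12 (cv2) and the standard library are available. Lean on these libraries where they do the work, as an engineer would, in place of code of your own. Each camera call takes 0.05 s, during which the arm holds its last target. There are 200 camera calls.

## Working session

There is one attempt and no reset: what is moved stays moved. The work goes in short steps, Python scripts to look and compute and a tool call to move; the robot and the scene stay as the last step left them, time stands still between calls to the robot, and variables do not carry over. Pictures are saved under pics/ and viewed, at most 10 in all, crops included, and the job is handed in when it is done.

Besides the shell and the picture viewer there is one more tool, called after "Call:" by a JSON object that holds its "op" and its "data". play_rows: Moves the arm, as the interface text tells. Its arguments: {"type":"object","properties":{"rows":{"type":"array","items":{"type":"array","items":{"type":"array","items":{"type":"number","minimum":-1,"maximum":1}}}},"claw":{"type":"number"},"force":{"type":"number"}},"required":["rows"]}

```bash
mkdir -p pics; cat > h.py <<'E'
from workcell import *
import numpy as np, cv2
from scipy.spatial.transform import Rotation as R
def ray(cam,u,v):
    i=camera_info(cam);K=np.array(i["intrinsics"])
    T=np.array(i["T"]) if "T" in i else wristT(i)
    d=np.array([(u-K[0,2])/K[0,0],(v-K[1,2])/K[1,1]]);s=d.copy()
    for _ in range(20): s=d/(1+i["k1"]*(s@s))
    return T[:3,3],T[:3,:3]@np.array([s[0],-s[1],-1])
def wristT(i):
    s=state();T=np.eye(4);T[:3,:3]=R.from_rotvec(s["orientation"]).as_matrix();T[:3,3]=s["eef_pos"]
    return T@np.array(i["mount"])
def at(cam,u,v,z):
    o,d=ray(cam,u,v);return o+d*(z-o[2])/d[2]
def proj(cam,p):
    i=camera_info(cam);K=np.array(i["intrinsics"])
    T=np.array(i["T"]) if "T" in i else wristT(i)
    c=T[:3,:3].T@(np.array(p)-T[:3,3]);s=np.array([c[0],-c[1]])/-c[2];s=s*(1+i["k1"]*(s@s))
    return K[0,0]*s[0]+K[0,2],K[1,1]*s[1]+K[1,2]
E
python3 - <<'E'
from h import *
for c in("top","scene"):
    im=capture(c);cv2.imwrite(f"pics/{c}0.png",im)
    for q in("jig","strap_peg","lever_pad","comb"):
        print(c,q,[(np.round(r["centre"],3).tolist(),round(r["score"],2),np.round(proj(c,r["centre"])).tolist()) for r in pinpoint(q,c)])
s=state();print(s["orientation"],s["t"])
E
```

```text
top jig [([0.56, -0.035, -0.002], 0.95, [339.0, 183.0]), ([0.312, 0.23, 0.001], 0.66, [243.0, 276.0]), ([0.282, -0.275, 0.002], 0.6, [430.0, 283.0])]
top strap_peg [([0.2, 0.25, 0.066], 0.81, [230.0, 322.0]), ([0.162, -0.24, 0.071], 0.58, [425.0, 333.0]), ([0.477, -0.001, 0.057], 0.57, [328.0, 211.0])]
top lever_pad [([0.313, -0.337, 0.126], 0.72, [467.0, 271.0]), ([0.571, -0.098, 0.095], 0.58, [365.0, 172.0]), ([0.344, 0.153, 0.127], 0.46, [265.0, 264.0])]
top comb [([0.553, -0.032, 0.015], 0.6, [338.0, 185.0])]
scene jig [([0.469, 0.002, 0.051], 0.71, [346.0, 193.0]), ([0.317, 0.228, 0.002], 0.66, [447.0, 214.0])]
scene strap_peg [([0.197, 0.249, 0.068], 0.75, [480.0, 176.0]), ([0.472, 0.006, 0.052], 0.58, [347.0, 193.0])]
scene lever_pad [([0.312, -0.338, 0.125], 0.65, [294.0, 107.0]), ([0.572, -0.091, 0.097], 0.64, [293.0, 183.0]), ([0.346, 0.157, 0.126], 0.53, [426.0, 171.0]), ([0.503, 0.357, -0.001], 0.5, [461.0, 284.0]), ([0.659, 0.369, -0.002], 0.18, [432.0, 336.0])]
scene comb []
[ 3.92914542e-01  3.11687644e+00 -1.31117047e-04] 0.5
```

View pics/top0.png

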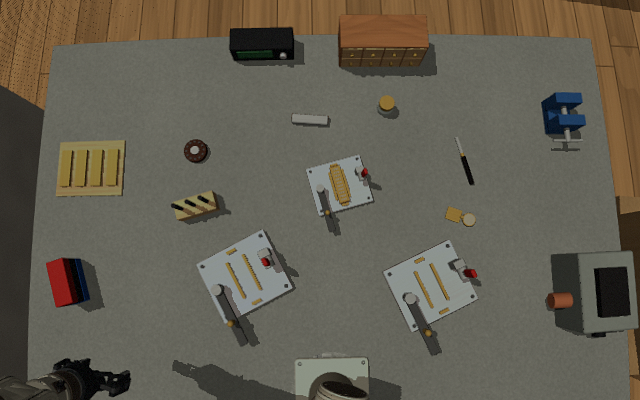

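View pics/scene0.png

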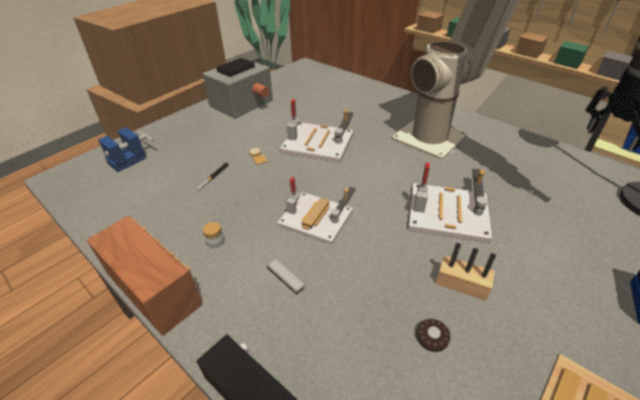

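Candidates for the jig in the top view: (339,183), small with comb in it; (245,276), larger; (430,283), larger. I choose (339,183), the smallest and the only one holding the comb. Its strap peg is at (327,211) and its lever at (362,172). Next I move above it for a close look.

```bash
cat >> h.py <<'E'
def rows(p,zang=None,base=None):
    "units to reach world point p (and world yaw turn zang deg about up), from current state"
    s=state();M=R.from_rotvec(s["orientation"]).as_matrix()
    return np.round(M.T@(np.array(p)-np.array(s["eef_pos"]))/0.25,3)
E
python3 - <<'E'
from h import *
print(np.round(camera_info("wrist")["mount"],3), camera_info("wrist")["intrinsics"])
M=R.from_rotvec(state()["orientation"]).as_matrix();print(M.round(3))
print(rows([0.50,-0.03,0.27]))
E
```

```text
[[ 0.002  0.947  0.32   0.083]
 [ 1.    -0.002  0.    -0.001]
 [ 0.001  0.32  -0.947 -0.142]
 [ 0.     0.     0.     1.   ]] [[295.31343633   0.         320.9907532 ]
 [  0.         295.31343633 206.83821131]
 [  0.           0.           1.        ]]
[[-0.969  0.248  0.   ]
 [ 0.248  0.969 -0.   ]
 [-0.    -0.    -1.   ]]
[-1.967 -1.62  -0.155]
```

Call:
{"op": "play_rows", "data": {"rows": [[[-0.66, -0.54, -0.15, 0, 0, 0], [-0.66, -0.54, -0.15, 0, 0, 0], [-0.66, -0.54, -0.15, 0, 0, 0], [-0.66, -0.54, -0.15, 0, 0, 0], [-0.66, -0.54, -0.15, 0, 0, 0], [-0.66, -0.54, -0.15, 0, 0, 0]]], "claw": 0}}

```text
t: 1.0
eef_pos: [0.2529, 0.309, 0.2703]
orientation: [0.402, 3.113, 0.0]
contact_force: [0.3, 0.2, 0.3]
width: 0.0123
finger_force: 0.0
```

Call:
{"op": "play_rows", "data": {"rows": [[[-0.66, -0.54, 0, 0, 0, 0], [-0.66, -0.54, 0, 0, 0, 0], [-0.66, -0.54, 0, 0, 0, 0], [-0.66, -0.54, 0, 0, 0, 0], [-0.66, -0.54, 0, 0, 0, 0], [-0.66, -0.54, 0, 0, 0, 0]]]}}

```text
t: 1.5
eef_pos: [0.3799, 0.1366, 0.2689]
orientation: [0.405, 3.113, -0.002]
contact_force: [0.1, 0.5, 0.2]
width: 0.0001
finger_force: 0.0
```

Call:
{"op": "play_rows", "data": {"rows": [[[-0.65, -0.54, 0, 0, 0, 0], [-0.65, -0.54, 0, 0, 0, 0], [-0.65, -0.54, 0, 0, 0, 0], [-0.65, -0.54, 0, 0, 0, 0], [-0.65, -0.54, 0, 0, 0, 0], [-0.65, -0.54, 0, 0, 0, 0], [-0.65, -0.54, 0, 0, 0, 0]]]}}

```text
t: 2.08
eef_pos: [0.5015, -0.0314, 0.2678]
orientation: [-0.398, -3.115, -0.0]
contact_force: [-0.1, 0.7, 0.6]
width: -0.0001
finger_force: 0.0
```

```bash
python3 - <<'E'
from h import *
im=capture("wrist");cv2.imwrite("pics/w1.png",im)
for q in("jig","strap_peg","lever_pad","comb"):
    print(q,[(np.round(r["centre"],4).tolist(),round(r["score"],2),np.round(proj("wrist",r["centre"])).tolist()) for r in pinpoint(q,"wrist")])
print(state()["joint_pos"])
E
```

```text
jig [([0.2788, -0.2681, 0.0013], 0.77, [93.0, 47.0]), ([0.5562, -0.0321, -0.0028], 0.57, [329.0, 206.0])]
strap_peg [([0.4735, 0.001, 0.0524], 0.96, [341.0, 151.0])]
lever_pad [([0.5703, -0.0944, 0.0957], 0.61, [283.0, 255.0])]
comb [([0.5586, -0.0333, 0.012], 0.92, [329.0, 211.0])]
[-5.74179813e-02  2.29435714e-01  8.84608459e-02  1.42975755e+00
  2.70458155e-04  1.91025490e-01]
```

View pics/w1.png

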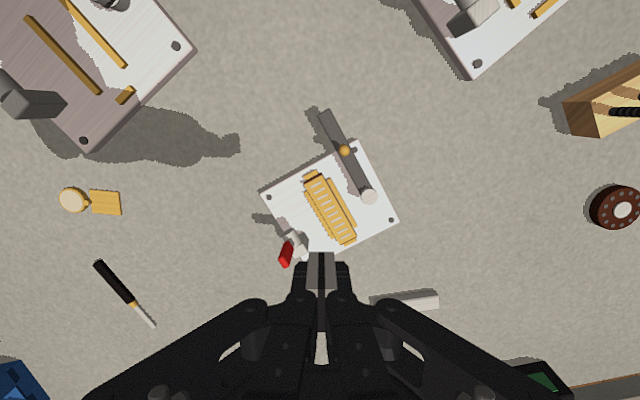

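The picture shows the small jig: plate corners at about (260,192), (358,140) and (399,221), pivot (369,197), peg ball (345,151), red lever (286,253) and the comb in its nest at (330,207). This is the right jig.

```bash
python3 - <<'E'
from h import *
a,b,c=[at("wrist",u,v,.016)[:2] for u,v in((260,192),(358,140),(399,221))]
print(a,b,c,np.linalg.norm(a-b),np.linalg.norm(b-c))
# a-b side is 155 (y axis, b->+y); b->c is +x 135
print("yaw",np.degrees(np.arctan2(-(b-a)[0],(b-a)[1])),np.degrees(np.arctan2((c-b)[1],(c-b)[0])),"centre",(a+c)/2)
print("pivot",at("wrist",369,197,.045),"peg",at("wrist",345,151,.064),"end",at("wrist",324,113,.039))
cb=[at("top",u,v,.016)[:2] for u,v in((306,172),(360,155),(374,201),(325,216))];print("top",np.round(cb,3),np.mean(cb,0))
E
```

```text
[ 0.50711928 -0.11887749] [0.47088043 0.02766809] [0.59695022 0.06142049] 0.15095979306735424 0.13050983623130435
yaw 13.889863667729363 14.988169166683155 centre [ 0.55203475 -0.0287285 ]
pivot [0.54144982 0.02392101 0.045     ] peg [0.47328524 0.00588129 0.064     ] end [ 0.42673135 -0.00757804  0.039     ]
top [[ 0.591  0.055]
 [ 0.636 -0.096]
 [ 0.507 -0.129]
 [ 0.468  0.005]] [ 0.55065246 -0.04124999]
```

```bash
python3 - <<'E'
from h import *
capture("top");capture("scene")
def red(cam,roi):
    im=capture(cam);h=cv2.cvtColor(im,cv2.COLOR_BGR2HSV);m=((h[...,0]<6)|(h[...,0]>174))&(h[...,1]>170)&(h[...,2]>70)
    k=np.zeros_like(m);k[roi[1]:roi[3],roi[0]:roi[2]]=1;v,u=np.nonzero(m&k);
    print(cam,len(u),u.min(),u.max(),v.min(),v.max());return u.mean(),v.mean()
A=[];b=[]
for cam,roi in(("top",(350,155,385,190)),("scene",(280,170,305,205)),("wrist",(270,230,310,275))):
    u,v=red(cam,roi);o,d=ray(cam,u,v);d/=np.linalg.norm(d);Pm=np.eye(3)-np.outer(d,d);A.append(Pm);b.append(Pm@o);print(u,v)
x=np.linalg.lstsq(np.vstack(A),np.hstack(b),rcond=None)[0];print("red",x)
for M,y in zip(A,b):print(np.linalg.norm(M@x-y))
ims=[]
for n,box in(("w1",(240,90,420,290)),("top0",(290,140,390,240)),("scene0",(265,160,365,250))):
    im=cv2.imread(f"pics/{n}.png")[box[1]:box[3],box[0]:box[2]];ims.append(cv2.resize(im,(264,int(264*im.shape[0]/im.shape[1])),interpolation=2))
H=max(i.shape[0] for i in ims);cv2.imwrite("pics/c1.png",np.hstack([cv2.copyMakeBorder(i,0,H-i.shape[0],0,0,0) for i in ims]))
E
```

```text
Traceback (most recent call last):
ValueError: zero-size array to reduction operation minimum which has no identity
```

```bash
python3 - <<'E'
from h import *
def red(cam,f,roi):
    im=cv2.imread(f"pics/{f}.png");h=cv2.cvtColor(im,cv2.COLOR_BGR2HSV);m=((h[...,0]<6)|(h[...,0]>174))&(h[...,1]>150)&(h[...,2]>60)
    k=np.zeros_like(m);k[roi[1]:roi[3],roi[0]:roi[2]]=1;v,u=np.nonzero(m&k);
    print(cam,len(u),u.min(),u.max(),v.min(),v.max());return u.mean(),v.mean()
A=[];b=[]
for cam,f,roi in(("top","top0",(350,155,385,190)),("scene","scene0",(280,170,305,205)),("wrist","w1",(270,230,310,275))):
    u,v=red(cam,f,roi);o,d=ray(cam,u,v);d/=np.linalg.norm(d);Pm=np.eye(3)-np.outer(d,d);A.append(Pm);b.append(Pm@o);print(u,v)
x=np.linalg.lstsq(np.vstack(A),np.hstack(b),rcond=None)[0];print("red",x)
for M,y in zip(A,b):print(np.linalg.norm(M@x-y))
ims=[]
for n,box in(("w1",(240,90,420,290)),("top0",(290,140,390,240)),("scene0",(265,160,365,250))):
    im=cv2.imread(f"pics/{n}.png")[box[1]:box[3],box[0]:box[2]];ims.append(cv2.resize(im,(264,int(264*im.shape[0]/im.shape[1])),interpolation=2))
H=max(i.shape[0] for i in ims);cv2.imwrite("pics/c1.png",np.hstack([cv2.copyMakeBorder(i,0,H-i.shape[0],0,0,0) for i in ims]))
E
```

```text
top 25 361 367 168 174
364.6 171.08
scene 21 291 293 178 190
292.0 183.47619047619048
wrist 260 278 292 241 267
285.5346153846154 254.41923076923078
red [ 0.57236001 -0.09454789  0.09460486]
0.0034930974273683323
0.001157668867075145
0.0026797864561091396
```

View pics/c1.png

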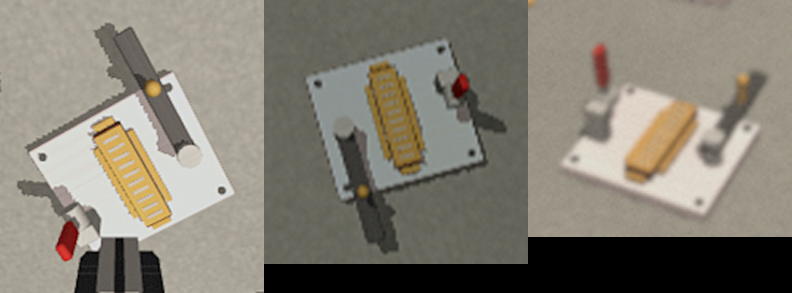

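```bash
python3 - <<'E'
from h import *
c=np.array([.5555,-.0325]);y=np.radians(15);E=np.array([[np.cos(y),-np.sin(y)],[np.sin(y),np.cos(y)]])
J=lambda x,yy,z:np.r_[c+E@[x/1e3,yy/1e3],z/1e3]
pts=[J(x,yy,16) for x in(-67.5,67.5) for yy in(-77.5,77.5)]+[J(19+x,-61+yy,58) for x in(-8,8) for yy in(-11,11)]+[J(0,55,45),J(-70,55,64)]
lev=[J(19,-61,51),J(19,-67,95)]
ims=[]
for cam,n,box in(("wrist","w1",(240,90,420,290)),("top","top0",(290,140,390,240)),("scene","scene0",(265,160,365,250))):
    im=cv2.imread(f"pics/{n}.png");k=4;im=cv2.resize(im,None,fx=k,fy=k,interpolation=2)
    for i,p in enumerate(pts+lev):
        u,v=proj(cam,p);cv2.circle(im,(int(k*u+2),int(k*v+2)),3,(255,0,255) if i<len(pts) else (0,255,0),-1)
        if i<4 or i>9:print(cam,i,round(u,1),round(v,1))
    im=im[box[1]*k:box[3]*k,box[0]*k:box[2]*k];ims.append(cv2.resize(im,(264,int(264*im.shape[0]/im.shape[1])),interpolation=cv2.INTER_AREA))
H=max(i.shape[0] for i in ims);cv2.imwrite("pics/c2.png",np.hstack([cv2.copyMakeBorder(i,0,H-i.shape[0],0,0,0) for i in ims]))
E
```

```text
wrist 0 256.9 194.8
wrist 1 356.1 139.6
wrist 2 305.5 269.2
wrist 3 398.6 223.2
wrist 10 296.8 250.0
wrist 11 289.7 268.7
top 0 372.3 199.8
top 1 317.7 215.5
top 2 357.9 153.5
top 3 304.1 168.6
top 10 358.5 168.8
top 11 362.3 164.5
scene 0 301.2 190.6
scene 1 352.4 206.3
scene 2 276.2 221.1
scene 3 331.1 240.1
scene 10 290.2 201.4
scene 11 286.9 187.5
```

View pics/c2.png

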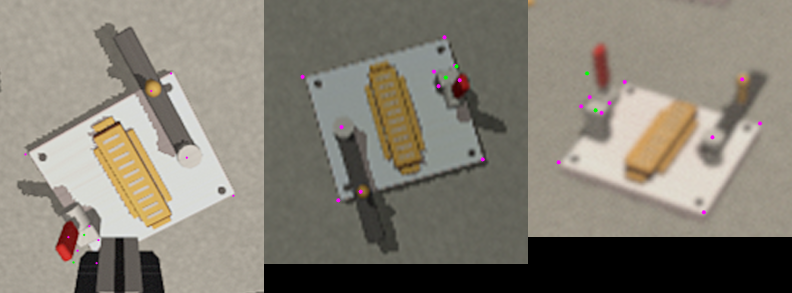

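```bash
cat >> h.py <<'E'
c=np.array([.5555,-.0325]);y0=np.radians(15);E_=np.array([[np.cos(y0),-np.sin(y0)],[np.sin(y0),np.cos(y0)]])
J=lambda x,yy,z:np.r_[c+E_@[x/1e3,yy/1e3],z/1e3]
inJ=lambda p:np.r_[E_.T@(np.array(p[:2])-c),p[2]]*1e3
def plan(wp):
    "wp: list of (jig point mm, direction of tool -y in jig deg)"
    s=state();M=R.from_rotvec(s["orientation"]).as_matrix();p0=np.array(s["eef_pos"])
    cur=np.degrees(np.arctan2(-M[1,1],-M[0,1]));print("at jig",inJ(p0).round(1),"dir",round(cur-15,1),"F",np.round(s["contact_force"],1))
    for p,a in wp:
        d=0 if a is None else (a+15-cur+180)%360-180
        print([float(v) for v in np.round(M.T@(J(*p)-p0)/.25,3)]+[0,0,round(-d/45,3)])
def arc(f,gap): # finger centre behind peg at strap angle f deg
    f=np.radians(f);r=np.array([-np.cos(f),-np.sin(f)]);t=np.array([np.sin(f),-np.cos(f)])
    return np.array([0,55])+70*r-gap*t
E
python3 - <<'E'
from h import *
plan([((-70,92,130),-90),((-70,92,55),-90)])
E
```

```text
at jig [-52.4  17.6 269.2] dir -119.3 F [-0.2 -0.1  0.1]
[0.207, 0.225, 0.557, 0, 0, np.float64(-0.65)]
[0.207, 0.225, 0.857, 0, 0, np.float64(-0.65)]
```

Call:
{"op": "play_rows", "data": {"rows": [[[0.21, 0.225, 0.4, 0, 0, -0.65], [0.21, 0.225, 0.4, 0, 0, -0.65], [0.21, 0.225, 0.4, 0, 0, -0.65], [0.21, 0.225, 0.4, 0, 0, -0.65], [0.21, 0.225, 0.7, 0, 0, -0.65], [0.21, 0.225, 0.85, 0, 0, -0.65], [0.21, 0.225, 0.857, 0, 0, -0.65], [0.21, 0.225, 0.857, 0, 0, -0.65]]]}}

```text
t: 3.15
eef_pos: [0.4581, 0.0375, 0.0493]
orientation: [0.407, -3.103, -0.001]
contact_force: [-0.3, 0.1, 0.8]
width: 0.0001
finger_force: 0.0
```

```bash
python3 - <<'E'
from h import *
for q in("strap_peg",):
  for cam in("wrist","scene"):
    capture(cam);print(q,cam,[(inJ(r["centre"]).round(1),round(r["score"],2)) for r in pinpoint(q,cam)])
plan([((*arc(f,22),55),f-90) for f in (0,)])
plan([((*arc(0,g),55),-90) for g in (28,24,21,19)])
plan([((*arc(f,19),55),f-90) for f in np.arange(4,33,4)])
E
```

```text
strap_peg wrist [(array([-68.6,  53.5,  49.9]), 0.61)]
strap_peg scene [(array([-273.8,  366.7,   71.6]), 0.79), (array([ 49.5, 390.1,   9.4]), 0.74), (array([-73.6,  55.7,  53.2]), 0.66), (array([-428.5, -102.3,   69.8]), 0.47)]
at jig [-68.5  91.   56.8] dir -90.1 F [ 0.7 -1.1 -0.1]
[0.006, -0.056, 0.007, 0, 0, np.float64(-0.002)]
at jig [-68.5  91.   56.8] dir -90.1 F [ 0.7 -1.1 -0.1]
[0.006, -0.032, 0.007, 0, 0, np.float64(-0.002)]
[0.006, -0.048, 0.007, 0, 0, np.float64(-0.002)]
[0.006, -0.06, 0.007, 0, 0, np.float64(-0.002)]
[0.006, -0.068, 0.007, 0, 0, np.float64(-0.002)]
at jig [-68.5  91.   56.8] dir -90.1 F [ 0.7 -1.1 -0.1]
[0.01, -0.088, 0.007, 0, 0, np.float64(-0.091)]
[0.014, -0.108, 0.007, 0, 0, np.float64(-0.18)]
[0.015, -0.128, 0.007, 0, 0, np.float64(-0.269)]
[0.016, -0.148, 0.007, 0, 0, np.float64(-0.358)]
[0.015, -0.168, 0.007, 0, 0, np.float64(-0.447)]
[0.012, -0.188, 0.007, 0, 0, np.float64(-0.536)]
[0.008, -0.208, 0.007, 0, 0, np.float64(-0.625)]
[0.003, -0.228, 0.007, 0, 0, np.float64(-0.713)]
```

Call:
{"op": "play_rows", "data": {"rows": [[[0.006, -0.03, 0.007, 0, 0, 0], [0.006, -0.05, 0.007, 0, 0, 0], [0.006, -0.068, 0.007, 0, 0, 0], [0.01, -0.088, 0.007, 0, 0, -0.09], [0.014, -0.108, 0.007, 0, 0, -0.18], [0.015, -0.128, 0.007, 0, 0, -0.27], [0.016, -0.148, 0.007, 0, 0, -0.36], [0.015, -0.168, 0.007, 0, 0, -0.45]]]}}

```text
t: 4.02
eef_pos: [0.4716, -0.0047, 0.0537]
orientation: [-0.952, 2.992, 0.0]
contact_force: [-0.2, 2.3, 1.0]
width: -0.0005
finger_force: 0.6
```

```bash
python3 - <<'E'
from h import *
im=capture("wrist");cv2.imwrite("pics/w2.png",im)
print([(inJ(r["centre"]).round(1),round(r["score"],2)) for r in pinpoint("strap_peg","wrist")])
plan([((*arc(f,19),55),f-90) for f in np.arange(24,53,4)])
E
```

```text
[(array([-62.4,  29.4,  53. ]), 0.55)]
at jig [-73.8  48.   53.6] dir -70.0 F [ 0.3 -0.1 -0.9]
[-0.002, -0.018, -0.006, 0, 0, np.float64(-0.088)]
[0.001, -0.038, -0.006, 0, 0, np.float64(-0.177)]
[0.003, -0.059, -0.006, 0, 0, np.float64(-0.266)]
[0.003, -0.079, -0.006, 0, 0, np.float64(-0.355)]
[0.002, -0.099, -0.006, 0, 0, np.float64(-0.444)]
[-0.0, -0.119, -0.006, 0, 0, np.float64(-0.533)]
[-0.004, -0.139, -0.006, 0, 0, np.float64(-0.622)]
[-0.009, -0.159, -0.006, 0, 0, np.float64(-0.711)]
```

View pics/w2.png

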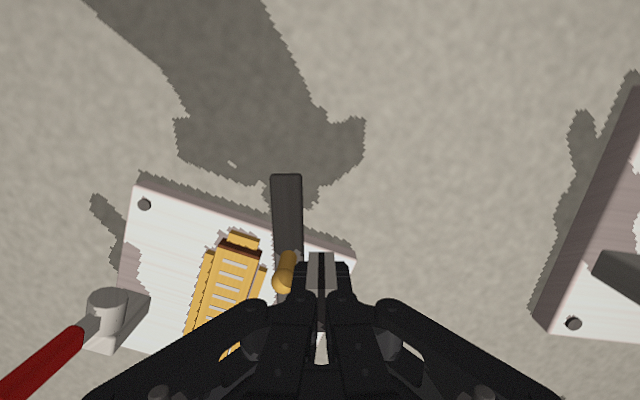

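The picture shows the brass peg (288,270) resting against the finger's left flank, and the strap has turned by about 22°. I continue along the arc.

Call:
{"op": "play_rows", "data": {"rows": [[[-0.002, -0.018, -0.006, 0, 0, -0.09], [0.001, -0.038, -0.006, 0, 0, -0.18], [0.003, -0.059, -0.006, 0, 0, -0.27], [0.003, -0.079, -0.006, 0, 0, -0.355], [0.002, -0.099, -0.006, 0, 0, -0.445], [0, -0.119, -0.006, 0, 0, -0.53], [-0.004, -0.139, -0.006, 0, 0, -0.62], [-0.009, -0.159, -0.006, 0, 0, -0.71]]]}}

```text
t: 4.78
eef_pos: [0.4952, -0.0359, 0.0545]
orientation: [1.736, -2.617, -0.0]
contact_force: [-2.0, -0.9, 0.4]
width: -0.0003
finger_force: 0.7
```

```bash
python3 - <<'E'
from h import *
capture("wrist")
print([(inJ(r["centre"]).round(1),round(r["score"],2)) for r in pinpoint("strap_peg","wrist")])
plan([((*arc(f,19),56),f-90) for f in np.arange(56,85,4)])
print(state()["joint_pos"])
E
```

```text
[(array([-37.7,  -2.5,  54. ]), 0.77)]
at jig [-58.3  11.9  54.6] dir -38.1 F [-0.7  0.   0.9]
[0.005, -0.021, -0.006, 0, 0, np.float64(-0.091)]
[0.009, -0.041, -0.006, 0, 0, np.float64(-0.18)]
[0.01, -0.062, -0.006, 0, 0, np.float64(-0.268)]
[0.011, -0.082, -0.006, 0, 0, np.float64(-0.357)]
[0.01, -0.102, -0.006, 0, 0, np.float64(-0.446)]
[0.007, -0.122, -0.006, 0, 0, np.float64(-0.535)]
[0.003, -0.142, -0.005, 0, 0, np.float64(-0.624)]
[-0.002, -0.162, -0.005, 0, 0, np.float64(-0.713)]
[-7.23993908e-02  3.87257194e-01 -2.86547030e-01  8.96339107e-01
 -2.23305849e-04 -1.24035198e+00]
```

Call:
{"op": "play_rows", "data": {"rows": [[[0.005, -0.021, -0.006, 0, 0, -0.09], [0.009, -0.041, -0.006, 0, 0, -0.18], [0.01, -0.062, -0.006, 0, 0, -0.27], [0.011, -0.082, -0.006, 0, 0, -0.357], [0.01, -0.102, -0.006, 0, 0, -0.446], [0.009, -0.112, -0.006, 0, 0, -0.49], [0.007, -0.122, -0.006, 0, 0, -0.535]]]}}

```text
t: 5.47
eef_pos: [0.5227, -0.0492, 0.0558]
orientation: [2.241, -2.201, -0.0]
contact_force: [-0.9, -1.7, 0.6]
width: -0.0
finger_force: 0.6
```

```bash
python3 - <<'E'
from h import *
im=capture("wrist");cv2.imwrite("pics/w3.png",im)
print([(inJ(r["centre"]).round(1),round(r["score"],2)) for r in pinpoint("strap_peg","wrist")])
print([(inJ(r["centre"]).round(1),round(r["score"],2)) for r in pinpoint("lever_pad","wrist")])
plan([((*arc(f,19),56),f-90) for f in np.arange(77,93,2)])
E
```

```text
[(array([-15.6, -13.4,  53.7]), 0.72)]
[(array([ -5.3, -66.1,  96.8]), 0.92)]
at jig [-35.6  -7.4  55.9] dir -14.0 F [ 0.4 -0.8  0.9]
[0.004, -0.007, -0.0, 0, 0, np.float64(-0.023)]
[0.007, -0.016, -0.0, 0, 0, np.float64(-0.067)]
[0.009, -0.026, -0.0, 0, 0, np.float64(-0.112)]
[0.01, -0.036, -0.0, 0, 0, np.float64(-0.156)]
[0.012, -0.046, -0.0, 0, 0, np.float64(-0.2)]
[0.013, -0.056, -0.0, 0, 0, np.float64(-0.245)]
[0.013, -0.067, -0.0, 0, 0, np.float64(-0.289)]
[0.013, -0.077, -0.0, 0, 0, np.float64(-0.334)]
```

View pics/w3.png

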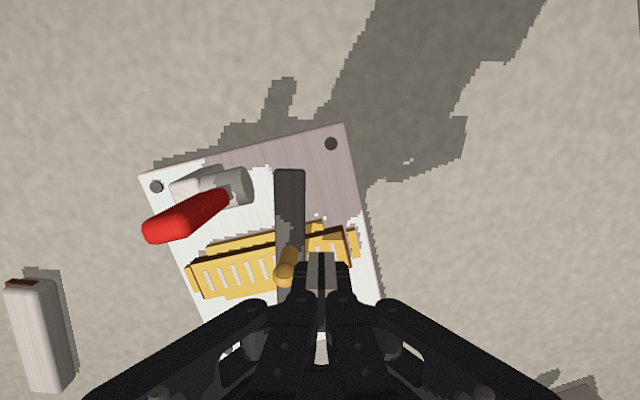

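Strap at about 78°: peg (288,265) is against the finger, and the lever (190,215) is well clear. I now close slowly onto the stop.

Call:
{"op": "play_rows", "data": {"rows": [[[0.006, -0.012, 0, 0, 0, -0.045], [0.008, -0.021, 0, 0, 0, -0.09], [0.009, -0.029, 0, 0, 0, -0.13], [0.01, -0.036, 0, 0, 0, -0.16], [0.012, -0.042, 0, 0, 0, -0.19], [0.012, -0.048, 0, 0, 0, -0.22]]]}}

```text
t: 6.12
eef_pos: [0.5349, -0.0516, 0.0558]
orientation: [2.426, -1.996, -0.0]
contact_force: [-0.8, -0.8, -0.0]
width: -0.0001
finger_force: 0.5
```

```bash
python3 - <<'E'
from h import *
capture("wrist")
print([(inJ(r["centre"]).round(1),round(r["score"],2)) for r in pinpoint("strap_peg","wrist")])
plan([((*arc(f,19),56),f-90) for f in np.arange(86,96,1)])
E
```

```text
[(array([ -4. , -16.6,  53.4]), 0.97)]
at jig [-24.5 -13.2  55.8] dir -3.9 F [-0.8 -0.3  0.2]
[0.001, -0.003, -0.001, 0, 0, np.float64(0.001)]
[0.002, -0.007, -0.001, 0, 0, np.float64(-0.021)]
[0.003, -0.012, -0.001, 0, 0, np.float64(-0.043)]
[0.005, -0.017, -0.001, 0, 0, np.float64(-0.065)]
[0.006, -0.022, -0.001, 0, 0, np.float64(-0.088)]
[0.007, -0.027, -0.001, 0, 0, np.float64(-0.11)]
[0.007, -0.032, -0.001, 0, 0, np.float64(-0.132)]
[0.008, -0.037, -0.001, 0, 0, np.float64(-0.154)]
[0.009, -0.042, -0.001, 0, 0, np.float64(-0.177)]
[0.009, -0.047, -0.001, 0, 0, np.float64(-0.199)]
```

Peg about 4 mm short. I move forward in 1 mm steps and watch the force.

Call:
{"op": "play_rows", "data": {"rows": [[[0.002, -0.006, 0, 0, 0, -0.03], [0.003, -0.01, 0, 0, 0, -0.06], [0.004, -0.014, 0, 0, 0, -0.085], [0.004, -0.018, 0, 0, 0, -0.085]]]}}

```text
t: 6.55
eef_pos: [0.5398, -0.0519, 0.0558]
orientation: [2.491, -1.914, 0.0]
contact_force: [-1.3, -0.5, -0.6]
width: -0.0
finger_force: 0.5
```

Call:
{"op": "play_rows", "data": {"rows": [[[0, -0.004, 0, 0, 0, 0], [0, -0.004, 0, 0, 0, 0]]]}}

```text
t: 6.72
eef_pos: [0.541, -0.0516, 0.0558]
orientation: [-2.49, 1.915, -0.001]
contact_force: [-0.6, -1.1, 0.3]
width: -0.0004
finger_force: 0.3
```

Call:
{"op": "play_rows", "data": {"rows": [[[0, -0.004, 0, 0, 0, 0], [0, -0.004, 0, 0, 0, 0]]]}}

```text
t: 6.88
eef_pos: [0.5415, -0.0515, 0.0558]
orientation: [2.49, -1.915, -0.0]
contact_force: [-0.2, -2.1, 0.6]
width: -0.0001
finger_force: 0.8
```

Call:
{"op": "play_rows", "data": {"rows": [[[0, -0.004, 0, 0, 0, 0], [0, -0.004, 0, 0, 0, 0]]]}}

```text
t: 7.05
eef_pos: [0.5417, -0.0514, 0.0557]
orientation: [2.489, -1.914, -0.002]
contact_force: [-3.3, -1.8, 1.5]
width: -0.0003
finger_force: 2.4
```

Call:
{"op": "play_rows", "data": {"rows": [[[0, -0.004, 0, 0, 0, 0], [0, -0.004, 0, 0, 0, 0]]]}}

```text
t: 7.22
eef_pos: [0.5419, -0.0514, 0.0556]
orientation: [2.487, -1.914, -0.003]
contact_force: [-6.3, -2.9, 3.7]
width: -0.0
finger_force: 3.7
```

```bash
python3 - <<'E'
from h import *
capture("wrist")
print([(inJ(r["centre"]).round(1),round(r["score"],2)) for r in pinpoint("strap_peg","wrist")])
plan([])
E
```

```text
[(array([  0.9, -15.1,  54.7]), 0.69)]
at jig [-18.  -14.7  55.6] dir -0.2 F [-5.7 -3.7  2.7]
```

Strap is against its stop: the tool stalled at 6 N and the peg is at jig x≈0, y≈-15. I back off and go up and over behind the lever.

```bash
cat >> h.py <<'E'
def lev(th,r,h=11): return (-3,-61-r*np.sin(th)+4.5*np.cos(th)+h,51+r*np.cos(th)+4.5*np.sin(th))
E
python3 - <<'E'
from h import *
plan([((-30,-15,56),0),((-30,-15,100),0),((-3,-40,100),0),((-3,-40,85),0)])
E
```

```text
at jig [-18.  -14.7  55.6] dir -0.2 F [-5.7 -3.7  2.7]
[0.001, 0.048, -0.001, 0, 0, np.float64(-0.003)]
[0.001, 0.048, -0.177, 0, 0, np.float64(-0.003)]
[0.101, -0.06, -0.178, 0, 0, np.float64(-0.003)]
[0.101, -0.06, -0.118, 0, 0, np.float64(-0.003)]
```

Call:
{"op": "play_rows", "data": {"rows": [[[0, 0.024, 0, 0, 0, 0], [0, 0.05, 0, 0, 0, 0], [0, 0.05, -0.1, 0, 0, 0], [0, 0.05, -0.18, 0, 0, 0], [0, 0.05, -0.18, 0, 0, 0], [0.06, -0.02, -0.18, 0, 0, 0], [0.1, -0.06, -0.18, 0, 0, 0], [0.1, -0.06, -0.15, 0, 0, 0]]]}}

```text
t: 7.98
eef_pos: [0.5685, -0.0721, 0.0949]
orientation: [-2.486, 1.913, -0.01]
contact_force: [0.5, -0.2, 0.5]
width: -0.0002
finger_force: 0.0
```

```bash
python3 - <<'E'
from h import *
im=capture("wrist");cv2.imwrite("pics/w4.png",im)
for q in("strap_peg","lever_pad"):print([(inJ(r["centre"]).round(1),round(r["score"],2)) for r in pinpoint(q,"wrist")])
plan([((-3,-40,85),0)]+[(lev(t,33+10*(t-.1)),0) for t in (.05,.15,.25,.35,.45,.55)])
E
```

```text
[(array([ -5.7, -63.9,  95.7]), 0.62)]
[(array([ -5.8, -66.9,  96.1]), 0.98)]
at jig [ -2.7 -38.8  91.8] dir -0.1 F [0.6 0.6 0.1]
[0.005, 0.001, 0.027, 0, 0, np.float64(-0.003)]
[0.034, 0.001, 0.032, 0, 0, np.float64(-0.003)]
[0.047, 0.001, 0.028, 0, 0, np.float64(-0.003)]
[0.062, 0.001, 0.025, 0, 0, np.float64(-0.003)]
[0.077, 0.001, 0.024, 0, 0, np.float64(-0.003)]
[0.092, 0.001, 0.024, 0, 0, np.float64(-0.003)]
[0.108, 0.001, 0.026, 0, 0, np.float64(-0.003)]
```

View pics/w4.png

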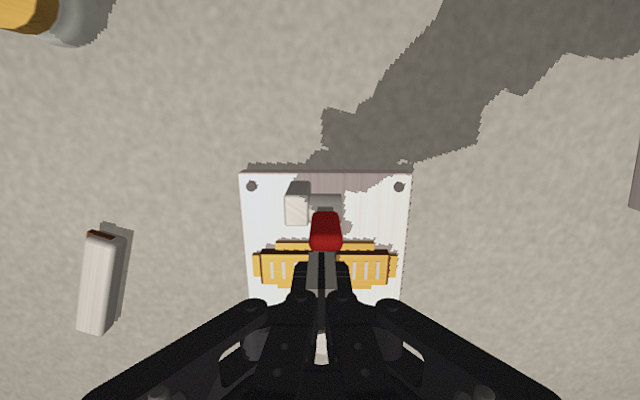

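The lever (327,230) is straight ahead of the shut fingertips (320,268), and the strap is hidden beneath them. I push the lever over.

Call:
{"op": "play_rows", "data": {"rows": [[[0.005, 0.005, 0.027, 0, 0, 0], [0.02, 0.005, 0.03, 0, 0, 0], [0.034, 0.005, 0.031, 0, 0, 0], [0.047, 0.005, 0.028, 0, 0, 0], [0.062, 0.005, 0.025, 0, 0, 0], [0.077, 0.005, 0.024, 0, 0, 0], [0.092, 0.005, 0.024, 0, 0, 0], [0.108, 0.005, 0.026, 0, 0, 0]]]}}

```text
t: 8.8
eef_pos: [0.5703, -0.0975, 0.087]
orientation: [-2.49, 1.914, 0.0]
contact_force: [-1.6, 3.5, -0.1]
width: 0.0001
finger_force: 1.9
```

```bash
python3 - <<'E'
from h import *
capture("wrist")
for q in("lever_pad",):print([(inJ(r["centre"]).round(1),round(r["score"],2)) for r in pinpoint(q,"wrist")])
plan([(lev(t,33+10*(t-.1)),0) for t in np.arange(.65,1.5,.1)])
E
```

```text
[(array([ -7.1, -84.2,  89.4]), 0.63)]
at jig [ -2.4 -67.6  87. ] dir -0.2 F [-1.   2.4  0. ]
[0.008, 0.002, 0.011, 0, 0, np.float64(-0.004)]
[0.024, 0.002, 0.016, 0, 0, np.float64(-0.004)]
[0.039, 0.002, 0.024, 0, 0, np.float64(-0.004)]
[0.054, 0.002, 0.033, 0, 0, np.float64(-0.004)]
[0.068, 0.002, 0.044, 0, 0, np.float64(-0.004)]
[0.081, 0.002, 0.057, 0, 0, np.float64(-0.004)]
[0.093, 0.002, 0.071, 0, 0, np.float64(-0.004)]
[0.103, 0.002, 0.087, 0, 0, np.float64(-0.004)]
[0.112, 0.002, 0.104, 0, 0, np.float64(-0.004)]
```

Call:
{"op": "play_rows", "data": {"rows": [[[0.008, 0.004, 0.011, 0, 0, 0], [0.024, 0.004, 0.016, 0, 0, 0], [0.039, 0.004, 0.024, 0, 0, 0], [0.054, 0.004, 0.033, 0, 0, 0], [0.068, 0.004, 0.044, 0, 0, 0], [0.081, 0.004, 0.057, 0, 0, 0], [0.093, 0.004, 0.071, 0, 0, 0], [0.103, 0.004, 0.087, 0, 0, 0]]]}}

```text
t: 9.57
eef_pos: [0.5759, -0.1233, 0.0648]
orientation: [2.49, -1.915, 0.001]
contact_force: [-1.3, 3.6, 3.2]
width: 0.0003
finger_force: 1.9
```

```bash
python3 - <<'E'
from h import *
capture("wrist")
for q in("lever_pad",):print([(inJ(r["centre"]).round(1),round(r["score"],2)) for r in pinpoint(q,"wrist")])
plan([(lev(t,33+10*(t-.1)),0) for t in (1.4,1.45,1.5,1.55,1.6)])
E
```

```text
[(array([  -4.5, -104.1,   64.2]), 0.79), (array([202.4,  24.8,  -3.4]), 0.5)]
at jig [ -4.  -93.5  64.2] dir -0.2 F [ 0.6 -0.2 -0.2]
[0.004, -0.004, 0.004, 0, 0, np.float64(-0.004)]
[0.008, -0.004, 0.013, 0, 0, np.float64(-0.004)]
[0.012, -0.004, 0.022, 0, 0, np.float64(-0.004)]
[0.015, -0.004, 0.031, 0, 0, np.float64(-0.004)]
[0.018, -0.004, 0.041, 0, 0, np.float64(-0.004)]
```

Call:
{"op": "play_rows", "data": {"rows": [[[0.003, 0, 0.004, 0, 0, 0], [0.006, 0, 0.009, 0, 0, 0], [0.009, 0, 0.013, 0, 0, 0], [0.012, 0, 0.018, 0, 0, 0], [0.012, 0, 0.022, 0, 0, 0], [0.012, 0, 0.022, 0, 0, 0]]]}}

```text
t: 10.17
eef_pos: [0.5766, -0.1258, 0.0594]
orientation: [2.49, -1.915, 0.0]
contact_force: [-1.1, 0.4, 1.6]
width: 0.0
finger_force: 1.0
```

Call:
{"op": "play_rows", "data": {"rows": [[[0.002, 0, 0.004, 0, 0, 0], [0.002, 0, 0.006, 0, 0, 0], [0.002, 0, 0.006, 0, 0, 0]]]}}

```text
t: 10.42
eef_pos: [0.5768, -0.1261, 0.0584]
orientation: [2.49, -1.915, 0.0]
contact_force: [-2.2, 2.4, 4.4]
width: -0.0005
finger_force: 2.2
```

Call:
{"op": "play_rows", "data": {"rows": [[[0, 0, 0.004, 0, 0, 0], [0, 0, 0.006, 0, 0, 0], [0, 0, 0.006, 0, 0, 0]]]}}

```text
t: 10.67
eef_pos: [0.5769, -0.1261, 0.058]
orientation: [-2.49, 1.915, -0.002]
contact_force: [-4.6, 2.4, 9.8]
width: 0.0001
finger_force: 5.3
```

Call:
{"op": "play_rows", "data": {"rows": [[[0, 0, 0.004, 0, 0, 0], [0, 0, 0.006, 0, 0, 0], [0, 0, 0.006, 0, 0, 0]]]}}

```text
t: 10.92
eef_pos: [0.577, -0.1261, 0.0577]
orientation: [-2.49, 1.915, -0.003]
contact_force: [-5.8, 2.9, 16.0]
width: 0.0002
finger_force: 8.3
```

Call:
{"op": "play_rows", "data": {"rows": [[[0, 0, 0.004, 0, 0, 0], [0, 0, 0.006, 0, 0, 0], [0, 0, 0.006, 0, 0, 0]]]}}

```text
t: 11.17
eef_pos: [0.5771, -0.1262, 0.0574]
orientation: [-2.49, 1.915, -0.004]
contact_force: [-9.1, 2.9, 22.1]
width: -0.0002
finger_force: 11.4
```

The tool stalled at z≈58 mm, the height expected with the lever fully down. I lift off and check.

Call:
{"op": "play_rows", "data": {"rows": [[[0, 0, -0.03, 0, 0, 0], [0, 0, -0.1, 0, 0, 0], [0, 0, -0.25, 0, 0, 0], [0, 0, -0.4, 0, 0, 0], [-0.1, 0, -0.5, 0, 0, 0], [-0.3, 0, -0.5, 0, 0, 0], [-0.3, 0, -0.5, 0, 0, 0], [-0.3, 0, -0.5, 0, 0, 0]]]}}

```text
t: 11.83
eef_pos: [0.5572, -0.0516, 0.1789]
orientation: [-2.494, 1.91, -0.001]
contact_force: [-1.0, -0.1, 0.1]
width: -0.0002
finger_force: 0.0
```

```bash
python3 - <<'E'
from h import *
im=capture("wrist");sc=capture("scene")
a=cv2.resize(im[100:320,200:440],(436,400));b=cv2.resize(sc[150:260,250:350],(364,400),interpolation=2)
cv2.imwrite("pics/end.png",np.hstack([a,b]))
for cam in("wrist","scene"):
  for q in("lever_pad","strap_peg","comb"):print(cam,q,[(inJ(r["centre"]).round(1),round(r["score"],2)) for r in pinpoint(q,cam)])
E
```

```text
wrist lever_pad [(array([  -3.7, -107.5,   53.2]), 0.69)]
wrist strap_peg [(array([  3.7, -14.4,  54.8]), 0.92)]
wrist comb [(array([ 2.2, -0.2, 12.7]), 0.65)]
scene lever_pad [(array([-148.3,  234.2,  125.7]), 0.69), (array([  -3.5, -100.8,   56.4]), 0.61)]
scene strap_peg [(array([ -2. , -14. ,  53.8]), 0.82), (array([-274.6,  367.8,   68.1]), 0.64), (array([-427.1, -103. ,   69.7]), 0.55), (array([207.1, 361.8,   0.5]), 0.27)]
scene comb [(array([ 0.1,  3.9, 15.4]), 0.59)]
```

View pics/end.png

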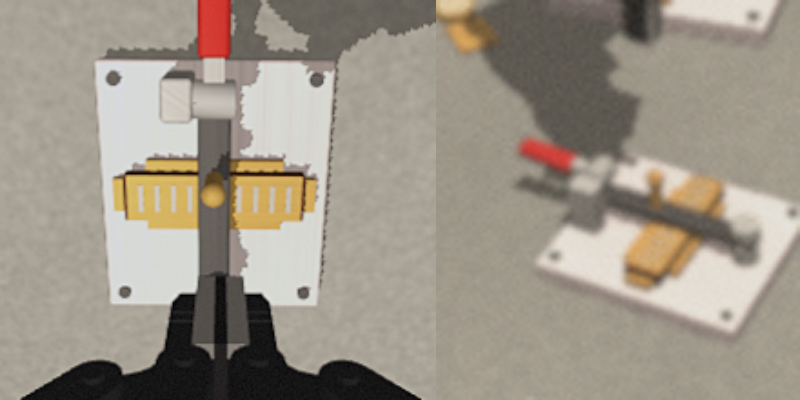

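The strap lies across the comb under the cam (peg at (213,192) in the left crop), the red lever lies level, and the comb is in its nest. The robot is clear.

```bash
python3 -c "
from workcell import *
print(close_job())"
```

```text
the job is handed in; nothing more can be done
None
```

The strap was swung across the comb against its stop, then the red cam lever was pushed fully down. The comb stayed in its nest, nothing was gripped, and the job was handed in after about 12 s of robot time.

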